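# Comb plant stakes into rows with a rake

### The arm

A 7-joint arm with a two-finger parallel gripper is mounted at the origin on the work surface. World frame = base frame: x ahead of the robot, y to its left, z up, the work surface at z = 0. Lengths are in m, angles in rad, forces in N, time in s.
With the tool pointing down it reaches from about 0.4 to 0.85 m from the base axis. Payload 10.4 kg.
Tool frame: the origin (TCP) lies at the very end of the fingers, on their centre line; the grasp point (between the pads) lies r.pinch_z behind it (r.pinch_z is the distance from the TCP to the grasp point, in m); z points along the fingers, y is the line along which they close (so a half turn about z gives the same grasp; the last joint's range is limited). The gripper opens to 85 mm and grips with 20 to 120 N. Pads are 22 mm wide; open, the fingers measure 114 mm over their backs; the gripper's body (76 mm by 85 mm) begins 54 mm behind the grasp point. The pads swing forward as they close: fully open they stand 13 mm farther back than shut.
Start: joints at [1.151, 0.332, -0.065, 1.46, 0.022, 1.35, -0.088], TCP at [0.242, -0.576, 0.231] pointing down, gripper open.
Joint ranges: [-2.6, 2.6], [-0.5, 2.12], [-1.47, 1.34], [0.16, 2.42], [-1.27, 4.41], [0.06, 2.06], [-2.6, 2.6]. Speed limits (rad/s): [2.22, 2.22, 2.79, 2.79, 3.14, 3.14, 3.14].

### API

Orientations are given as a rotation vector (axis times angle).
In Python, from rig import r, cams, job gives the robot as it stands. The module is installed in compiled form; this text tells all that it offers.
- The arm moves only by the tool step_arm, never from a script. Its argument "steps" is a list of rows, each a list of 6 numbers: the shift along the tool's x, y, z in mm, then the turn, a rotation vector about the tool's x, y, z in rad. In form: [[dx, dy, dz, ax, ay, az], ...]. A call has exactly 10 rows; each row shifts and turns the commanded pose from where the row before left it, along the tool's axes as they then stand; what a row does not reach is not made up. A row lasts 1/12 s, in which the tool goes at most 41.7 mm and 7.16 degrees, less where a joint would pass 70% of its speed; a pose out of reach is approached as far as the arm can. A call is refused whole if a number of a shift passes 41.7 or a number of a turn 0.125, either way. A call with a gripper value outside its range is refused whole. "gripper" is the closure in counts, from 0 (fully open) to 255 (shut), set as the call begins (left out, the last holds). The fingers move at their own pace and stop on an object; the grip force is fixed at half the most. Time passes only in rows, so rows that do not move let the fingers close, or fill a call up. It gives the time, the measured TCP pose, the force, the opening and the grip force at its end, in the units of the state.
- r.sense(): the state, without advancing time (a new reading comes with each control period).
- cams.camera(name): name is "side" or "top" or "wrist"; returns the picture (480x640x3 uint8, blue, green, red); there is no depth.
- cams.get_calibration(name): a dict with "mtx" (3x3 intrinsics, pixels), "extrinsics" (4x4, takes a point from camera to world coordinates); the wrist camera has in their place "hand_eye" (4x4, takes a point from camera to tool coordinates, whose origin is the TCP and whose axes are the flange's). Camera axes: x right, y down, z forward; pixel columns grow to the right and rows downward; lengths in m; the calibration is good to about 2 mm. The wrist camera is an equidistant fisheye: a pixel r from the principal point sees the ray r / f radians off the axis. A picture is of the moment at which its call begins: read the wrist's pose just before it. get_calibration takes no time and is no camera call.
- job.finish_job(): hands the job in; it is judged then, once.
The state is a dict: "time_s": time; "joint_pos": joint angles; "dq": joint speeds; "joint_torque": joint torques, N m; "position": TCP position; "tcp_rot": TCP orientation; "wrist_force": force on the tool from outside, world axes, zero at the start; "moment": the same for the moment, N m; "finger_gap": finger opening in m; "finger_force": force on a finger pad.
Only numpy, scipy, OpenCV 4.12 (cv2) and the standard library are available. Lean on these libraries where they do the work, as an engineer would, in place of code of your own. Each camera call takes 0.05 s, during which the arm holds its last target. There are 200 camera calls.

### The job

Draw the rake out from under the blue riser by the yellow tab on its head and lay it down standing on the green mat; let go and take it again by its red grip. Holding it by the grip, comb the five scattered wooden stakes against the aluminium fence with the rake, so that they lie flat in parallel rows along the fence, side by side with no gaps, then lay the rake back on the green mat and let go. Do not touch the stakes with the gripper, and leave the six small pots standing where they are.

Things in the scene. Friction and masses are not known exactly. Their poses are not given: they have to be found in the camera images.
- rake: hand rake 190 mm long, 130 g, standing level on 7 tines and a foot peg (12 mm thick, x=85). Origin: mid-length, at the tines' lower ends. x runs from head (x=-95) to butt (x=95), z up. Crossbar 150 long along y, 10 thick, z 24-44; tines 8 thick, 23 apart. Neck 16 wide; red grip 20 wide, z 28-48, x 0 to 95. At the start the red grip is under the riser, butt away from the robot, head standing out in front
- rake_tab (a point): middle of the upper part of the rake's yellow tab, an upright plate over the middle of the head, 12 mm thick along the rake's x, 36 mm wide along its y, from 44 mm (top of crossbar) up to 92 mm; this point is at x = -95 mm, 72 mm up
- rake_grip (a point): middle of the red grip, where it is to be held: rake x = +45 mm, 38 mm above the tine ends
- rake_head (a point): middle of the outer (pushing) face of the tines, at their lower ends: rake x = -99 mm; the stakes are pushed by this face, in the rake's -x direction; stakes cannot pass between the tines broadside
- fence: fixed aluminium fence bar 280 mm long (along its x), 20 mm thick, 30 mm high, with a thin blue-grey mat before it. Origin: middle of its sorting face, at table height; +y points from the face over the mat to where the stakes are scattered, within 300 mm of the face; z up
- tool_mat: thin green mat 250 by 200 mm, flat on the table (under 1 mm), where the rake is laid; any heading of the rake will do. Origin: its centre
- riser: fixed low blue riser shelf 240 mm deep (its x) and 360 mm wide, deck from 66 to 80 mm above the table, pots on it set back by at least 90 mm; side panels. Origin: middle of its near edge, at table height; x points in under the deck, away from the robot
- stake0: loose square wooden stake 120 x 12 x 12 mm, about 18 g, with a brown end; origin at its centre, x along its length
- stake1: loose square wooden stake 120 x 12 x 12 mm, about 18 g, with a brown end; origin at its centre, x along its length
- stake2: loose square wooden stake 120 x 12 x 12 mm, about 18 g, with a brown end; origin at its centre, x along its length
- stake3: loose square wooden stake 120 x 12 x 12 mm, about 18 g, with a brown end; origin at its centre, x along its length
- stake4: loose square wooden stake 120 x 12 x 12 mm, about 18 g, with a brown end; origin at its centre, x along its length
- pot_red: small loose red glazed flowerpot, about 66 mm across and 55 mm high, a bystander; origin at the centre of its underside
- pot_lime: small loose lime green glazed flowerpot, about 62 mm across and 52 mm high, a bystander; origin at the centre of its underside
- pot_aqua: small loose light blue glazed flowerpot, about 54 mm across and 48 mm high, a bystander; origin at the centre of its underside
- pot_pink: small loose pink glazed flowerpot, about 70 mm across and 58 mm high, a bystander; origin at the centre of its underside
- pot_yellow: small loose yellow glazed flowerpot, about 66 mm across and 55 mm high, a bystander; origin at the centre of its underside
- pot_cream: small loose cream glazed flowerpot, about 58 mm across and 50 mm high, a bystander; origin at the centre of its underside

How it is judged:
By the outcome, as a careful person would: the job done as asked, in the order asked, and still so for the second after the job is handed in, with the robot touching nothing.
It also fails if it takes over 58 s, if anything falls off the work surface, if the arm or the gripper's body presses on something with over 40 N, if the wrist force passes 120 N, or if a joint passes its speed limit or range.

## Working session

There is one attempt and no reset: what is moved stays moved. The work goes in short steps, Python scripts to look and compute and a tool call to move; the robot and the scene stay as the last step left them, time stands still between calls to the robot, and variables do not carry over. Pictures are saved under pics/ and viewed, at most 10 in all, crops included, and the job is handed in when it is done.

Besides the shell and the picture viewer there is one more tool, called after "Emit:" by a JSON object that holds its "api" and its "payload", one argument or row to a line. step_arm: Moves the arm, as the interface text tells. Its arguments: {"type":"object","properties":{"steps":{"type":"array"},"gripper":{"type":"number"}},"required":["steps"]}

```bash
mkdir -p pics; python3 - <<'E'
from rig import r,cams,job
import cv2,numpy as np
s=r.sense();print({k:np.round(v,3) for k,v in s.items()},r.pinch_z)
for n in("top","side"):
    cv2.imwrite(f"pics/{n}0.png",cams.camera(n));c=cams.get_calibration(n);print(n,np.round(c["mtx"],1).tolist(),np.round(c["extrinsics"],4).tolist())
c=cams.get_calibration("wrist");print({k:np.round(v,4) for k,v in c.items()})
E
```

```text
{'time_s': np.float64(0.0), 'joint_pos': array([ 1.151,  0.333, -0.065,  1.461,  0.022,  1.35 , -0.088]), 'dq': array([ 0.   ,  0.001, -0.001,  0.   ,  0.002,  0.001, -0.001]), 'joint_torque': array([ 0.0000e+00, -6.2543e+01,  5.0000e-02, -3.9161e+01,  1.6000e-02,
        1.0000e-02,  0.0000e+00]), 'position': array([ 0.241, -0.576,  0.231]), 'tcp_rot': array([-3.079e+00, -6.190e-01,  1.000e-03]), 'wrist_force': array([0.155, 0.025, 0.222]), 'moment': array([-0.012,  0.047,  0.025]), 'finger_force': np.float64(0.0), 'finger_gap': np.float64(0.085)} 0.0187
top [[594.0, 0.0, 313.0], [0.0, 594.0, 244.1], [0.0, 0.0, 1.0]] [[-0.0261, -0.9878, 0.1533, 0.3864], [-0.9997, 0.0263, -0.0008, 0.065], [-0.0032, -0.1533, -0.9882, 1.198], [0.0, 0.0, 0.0, 1.0]]
side [[497.2, 0.0, 316.0], [0.0, 497.2, 238.1], [0.0, 0.0, 1.0]] [[0.9919, -0.0651, 0.1087, 0.4448], [-0.1267, -0.5268, 0.8405, -1.0374], [0.0025, -0.8475, -0.5308, 0.7558], [0.0, 0.0, 0.0, 1.0]]
{'mtx': array([[371.6483,   0.    , 317.5893],
       [  0.    , 371.6483, 241.0955],
       [  0.    ,   0.    ,   1.    ]]), 'hand_eye': array([[-6.000e-04, -9.594e-01, -2.821e-01,  7.090e-02],
       [ 1.000e+00, -3.000e-04, -1.300e-03,  6.000e-04],
       [ 1.100e-03, -2.821e-01,  9.594e-01, -1.421e-01],
       [ 0.000e+00,  0.000e+00,  0.000e+00,  1.000e+00]])}
```

View pics/top0.png

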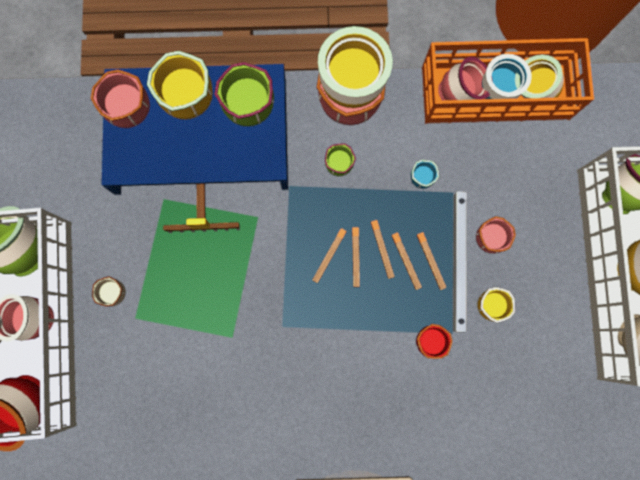

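View pics/side0.png

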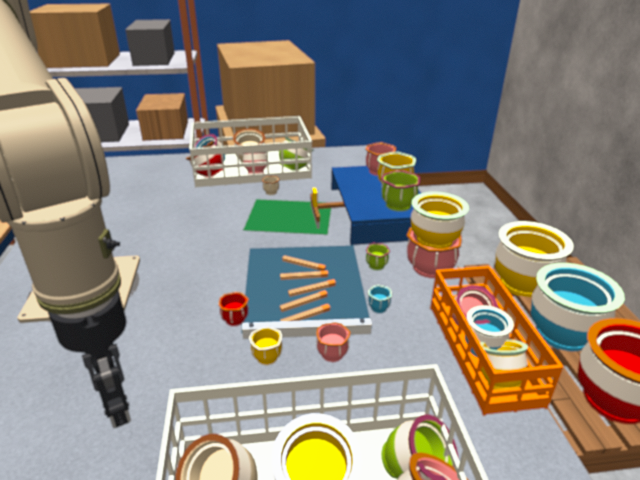

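```bash
cat > h.py <<'E'
import numpy as np,cv2
from scipy.spatial.transform import Rotation as R
from rig import r,cams,job
def px2w(n,uv,z):
    c=cams.get_calibration(n);K=c["mtx"];E=c["extrinsics"]
    uv=np.atleast_2d(uv).astype(float);d=np.c_[uv,np.ones(len(uv))]@np.linalg.inv(K).T@E[:3,:3].T
    t=E[:3,3];return t+d*((z-t[2])/d[:,2])[:,None]
def w2px(n,p):
    c=cams.get_calibration(n);E=c["extrinsics"];q=(np.atleast_2d(p)-E[:3,3])@E[:3,:3]
    q=q@c["mtx"].T;return q[:,:2]/q[:,2:]
def wrist_uv2w(uv,z,s):
    c=cams.get_calibration("wrist");K=c["mtx"];H=c["hand_eye"]
    a=(np.atleast_2d(uv).astype(float)-K[:2,2])/K[0,0];th=np.linalg.norm(a,axis=1,keepdims=True)
    d=np.c_[a/np.maximum(th,1e-9)*np.sin(th),np.cos(th)]
    Rt=R.from_rotvec(s["tcp_rot"]).as_matrix();d=d@H[:3,:3].T@Rt.T
    t=Rt@H[:3,3]+s["position"];return t+d*((z-t[2])/d[:,2])[:,None]
def stakes(img,roi=(290,190,455,328)):
    hsv=cv2.cvtColor(img,cv2.COLOR_BGR2HSV);m=((hsv[...,0]<22)&(hsv[...,1]>90)&(hsv[...,2]>60)).astype(np.uint8)
    k=np.zeros_like(m);x0,y0,x1,y1=roi;k[y0:y1,x0:x1]=1;m&=k
    n,l,st,ce=cv2.connectedComponentsWithStats(m);o=[]
    for i in range(1,n):
        if st[i,4]>25:
            p=np.argwhere(l==i)[:,::-1].astype(np.float32);w=px2w("top",p,.010)[:,:2].astype(np.float32)
            o.append(cv2.minAreaRect(w*1000))
    return o
E
python3 - <<'E'
from h import *
np.set_printoptions(precision=4,suppress=True)
im=cv2.imread("pics/top0.png")
for q in stakes(im):
    b=cv2.boxPoints(q);e=[b[1]-b[0],b[2]-b[1]];v=max(e,key=np.linalg.norm);print("stake",np.round(q[0]),np.round(q[1]),"ang_x",np.degrees(np.arctan2(v[1],v[0])).round())
hsv=cv2.cvtColor(im,cv2.COLOR_BGR2HSV)
def blob(lo,hi,roi,z,name):
    x0,y0,x1,y1=roi;m=np.zeros(im.shape[:2],np.uint8);m[y0:y1,x0:x1]=cv2.inRange(hsv,lo,hi)[y0:y1,x0:x1]
    p=np.argwhere(m>0)[:,::-1];w=px2w("top",p.astype(float),z)[:,:2]*1000
    q=cv2.minAreaRect(w.astype(np.float32));print(name,len(p),p.mean(0),w.mean(0),np.round(q,1) if 0 else q);return p
blob((22,150,120),(35,255,255),(180,210,215,228),.085,"tab")
blob((45,80,50),(80,255,255),(130,195,262,340),0,"mat")
blob((0,60,20),(20,255,140),(160,218,245,234),.044,"crossbar")
print("fence",px2w("top",[[456,192],[456,331],[467,192],[467,331]],.03)*1000)
print("bluemat",px2w("top",[[288,187],[283,326],[455,191]],.0)*1000)
print("riser edge",px2w("top",[[102,186],[287,183]],.08)*1000)
print("neck",px2w("top",[[201,186],[201,219]],.044)*1000)
for n,u in dict(red=(434,342),aqua=(425,174),lime=(340,159),pink=(496,234),yel=(497,304),cream=(108,292)).items():print(n,px2w("top",[u],.05)*1000)
s=r.sense();M=R.from_rotvec(s["tcp_rot"]).as_matrix();print(M)
v=cv2.resize(im[180:345,130:520],None,fx=2,fy=2,interpolation=cv2.INTER_CUBIC);cv2.imwrite("pics/c0.png",v)
E
```

```text
stake [558. -76.] [120.  14.] ang_x 15.0
stake [544. -20.] [ 12. 120.] ang_x -2.0
stake [548.  33.] [ 13. 120.] ang_x -31.0
stake [ 533. -123.] [119.  14.] ang_x 21.0
stake [ 532. -172.] [120.  14.] ang_x 19.0
stake [ 401. -170.] [34.  6.] ang_x 89.0
tab 141 [195.6383 221.3191] [609.121  286.9724] ((609.6728515625, 287.2452697753906), (15.55556583404541, 36.289241790771484), 0.10339698940515518)
mat 11190 [196.6632 270.9046] [524.2555 301.3603] ((532.1578369140625, 300.78887939453125), (199.13571166992188, 249.0485076904297), 77.4765396118164)
crossbar 334 [201.3982 226.524 ] [606.5428 283.7117] ((606.7538452148438, 284.47467041015625), (12.882319450378418, 146.35528564453125), 1.1177304983139038)
fence [[ 666.2905 -226.7902   30.    ]
 [ 389.3992 -209.341    30.    ]
 [ 665.695  -248.9366   30.    ]
 [ 388.8413 -230.703    30.    ]]
bluemat [[ 693.4442  112.777     0.    ]
 [ 408.3714  128.3681    0.    ]
 [ 675.6535 -232.3534    0.    ]]
riser edge [[684.6223 469.6377  80.    ]
 [680.9471 111.3678  80.    ]]
neck [[688.8961 284.7383  44.    ]
 [621.7164 284.5477  44.    ]]
red [[ 369.7245 -161.455    50.    ]]
aqua [[ 699.8753 -162.4554   50.    ]]
lime [[735.3499   5.6776  50.    ]]
pink [[ 575.0929 -294.7519   50.    ]]
yel [[ 438.6214 -286.6663   50.    ]]
cream [[481.4366 462.8948  50.    ]]
[[ 0.9223  0.3865 -0.0005]
 [ 0.3865 -0.9223  0.0011]
 [-0.0001 -0.0012 -1.    ]]
```

View pics/c0.png

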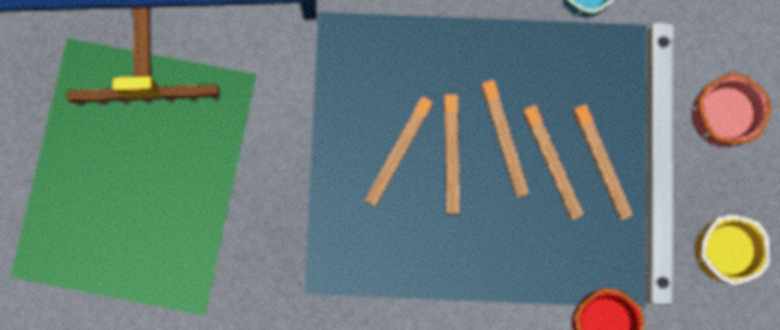

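Emit:
{"api": "step_arm", "payload": {
  "steps": [
    [0,0,0,0,0,-0.1175],
    [0,0,0,0,0,-0.1175],
    [0,0,0,0,0,-0.1175],
    [0,0,0,0,0,-0.1175],
    [0,0,0,0,0,-0.1175],
    [0,0,0,0,0,-0.1175],
    [0,0,0,0,0,-0.1175],
    [0,0,0,0,0,-0.1175],
    [0,0,0,0,0,-0.1175],
    [0,0,0,0,0,-0.1175]
  ],
  "gripper": 0
}}

```text
time_s: 0.93
position: [0.2415, -0.5762, 0.2308]
tcp_rot: [-2.213, -2.228, -0.001]
wrist_force: [0.4, -0.1, 0.3]
finger_gap: 0.0853
finger_force: 0.0
```

Emit:
{"api": "step_arm", "payload": {
  "steps": [
    [37.5,16,0,0,0,0],
    [37.5,16,0,0,0,0],
    [37.5,16,0,0,0,0],
    [37.5,16,0,0,0,0],
    [37.5,16,0,0,0,0],
    [37.5,16,0,0,0,0],
    [37.5,16,0,0,0,0],
    [37.5,16,0,0,0,0],
    [37.5,16,0,0,0,0],
    [37.5,16,0,0,0,0]
  ]
}}

```text
time_s: 1.77
position: [0.4013, -0.1993, 0.2312]
tcp_rot: [2.22, 2.222, -0.001]
wrist_force: [1.5, -0.5, 0.1]
finger_gap: 0.0857
finger_force: 0.0
```

Emit:
{"api": "step_arm", "payload": {
  "steps": [
    [37.5,16,0,0,0,0],
    [37.5,16,0,0,0,0],
    [37.5,16,0,0,0,0],
    [37.5,16,0,0,0,0],
    [37.5,16,0,0,0,0],
    [37.5,16,0,0,0,0],
    [37.5,16,0,0,0,0],
    [37.5,16,0,0,0,0],
    [37.5,16,0,0,0,0],
    [0,0,0,0,0,0]
  ]
}}

```text
time_s: 2.6
position: [0.5447, 0.1451, 0.2306]
tcp_rot: [-2.207, -2.23, -0.004]
wrist_force: [-1.7, 0.9, -1.3]
finger_gap: 0.0854
finger_force: 0.0
```

Emit:
{"api": "step_arm", "payload": {
  "steps": [
    [28,13,10,0,0,0],
    [28,13,10,0,0,0],
    [28,13,10,0,0,0],
    [28,13,10,0,0,0],
    [28,12,10,0,0,0],
    [0,0,10,0,0,0],
    [0,0,10,0,0,0],
    [0,0,10,0,0,0],
    [0,0,0,0,0,0],
    [0,0,0,0,0,0]
  ]
}}

```text
time_s: 3.43
position: [0.6088, 0.2746, 0.151]
tcp_rot: [2.222, 2.22, -0.002]
wrist_force: [0.1, 0.1, 0.9]
finger_gap: 0.0853
finger_force: 0.0
```

```bash
python3 - <<'E'
from h import *
s=r.sense();im=cams.camera("wrist");cv2.imwrite("pics/w1.png",im)
hsv=cv2.cvtColor(im,cv2.COLOR_BGR2HSV);m=cv2.inRange(hsv,(22,150,100),(35,255,255))
n,l,st,ce=cv2.connectedComponentsWithStats(m)
print(s["position"],s["tcp_rot"])
for i in range(1,n):
    if st[i,4]>150:
        p=np.argwhere(l==i)[:,::-1];w=wrist_uv2w(p,.092,s)[:,:2]*1000
        print(st[i],ce[i],w.min(0).round(1),w.max(0).round(1),w.mean(0).round(1))
E
```

```text
[0.60881815 0.27463404 0.15099493] [ 2.22192586e+00  2.22014589e+00 -1.91681321e-03]
[609 175  23  73 271] [616.4797048  200.48339483] [811.6 281.8] [831.3 335.3] [818.3 315.9]
[ 305  198   22   75 1494] [315.23025435 235.47255689] [601.  267.8] [613.  311.1] [606.8 289.6]
```

View pics/w1.png

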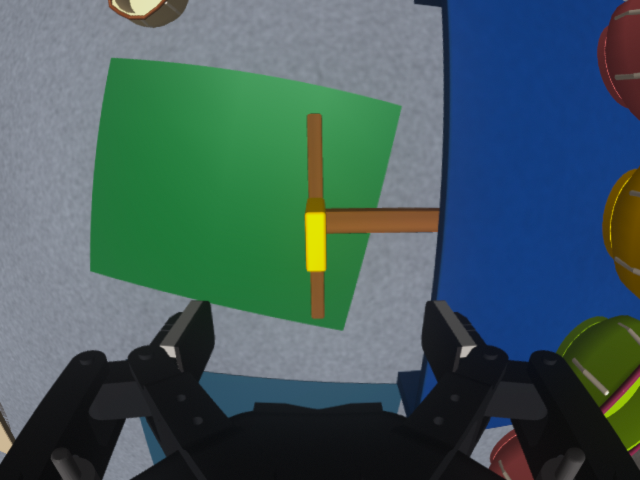

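Emit:
{"api": "step_arm", "payload": {
  "steps": [
    [6,-1,12,0,0,0],
    [5.5,-1,12,0,0,0],
    [0,0,12,0,0,0],
    [0,0,12,0,0,0],
    [0,0,12,0,0,0],
    [0,0,12,0,0,0],
    [0,0,12,0,0,0],
    [0,0,12,0,0,0],
    [0,0,0,0,0,0],
    [0,0,0,0,0,0]
  ]
}}

```text
time_s: 4.32
position: [0.6064, 0.2877, 0.0545]
tcp_rot: [-2.22, -2.222, 0.002]
wrist_force: [-0.1, 0.1, 0.6]
finger_gap: 0.0855
finger_force: 0.0
```

Emit:
{"api": "step_arm", "payload": {
  "steps": [
    [0,0,0,0,0,0],
    [0,0,0,0,0,0],
    [0,0,0,0,0,0],
    [0,0,0,0,0,0],
    [0,0,0,0,0,0],
    [0,0,0,0,0,0],
    [0,0,0,0,0,0],
    [0,0,0,0,0,0],
    [0,0,0,0,0,0],
    [0,0,0,0,0,0]
  ],
  "gripper": 255
}}

```text
time_s: 5.15
position: [0.607, 0.288, 0.0557]
tcp_rot: [2.22, 2.222, 0.001]
wrist_force: [1.1, -0.9, 2.9]
finger_gap: 0.0112
finger_force: 59.2
```

Emit:
{"api": "step_arm", "payload": {
  "steps": [
    [0,0,-3,0,0,0],
    [0,0,-3,0,0,0],
    [0,-8,0,0,0,0],
    [0,-14,0,0,0,0],
    [0,-14,0,0,0,0],
    [0,-14,0,0,0,0],
    [0,-14,0,0,0,0],
    [0,-14,0,0,0,0],
    [0,-14,0,0,0,0],
    [0,-14,0,0,0,0]
  ]
}}

```text
time_s: 5.98
position: [0.4991, 0.2876, 0.061]
tcp_rot: [2.22, 2.223, -0.001]
wrist_force: [0.5, 0.1, -0.5]
finger_gap: 0.0114
finger_force: 58.6
```

Emit:
{"api": "step_arm", "payload": {
  "steps": [
    [2,-14,0,0,0,0],
    [3,-14,0,0,0,0],
    [3,-14,0,0,0,0],
    [3,-14,0,0,0,0],
    [2,-8,0,0,0,0],
    [0,0,0,0,0,0],
    [0,0,2,0,0,0],
    [0,0,2,0,0,0],
    [0,0,1,0,0,0],
    [0,0,0,0,0,0]
  ]
}}

```text
time_s: 6.82
position: [0.4371, 0.3003, 0.0558]
tcp_rot: [-2.221, -2.221, 0.001]
wrist_force: [0.3, -0.1, -2.5]
finger_gap: 0.0115
finger_force: 58.6
```

```bash
python3 - <<'E'
from h import *
im=cams.camera("side");v=cv2.resize(im[130:300,180:440],None,fx=3,fy=3,interpolation=cv2.INTER_CUBIC);cv2.imwrite("pics/s2.png",v)
s=r.sense();print(s["position"],s["wrist_force"],s["moment"])
E
```

```text
[0.43701785 0.30047459 0.05597871] [ 0.11922738 -0.41510727 -1.58548087] [0.01458482 0.05682418 0.0046542 ]
```

View pics/s2.png

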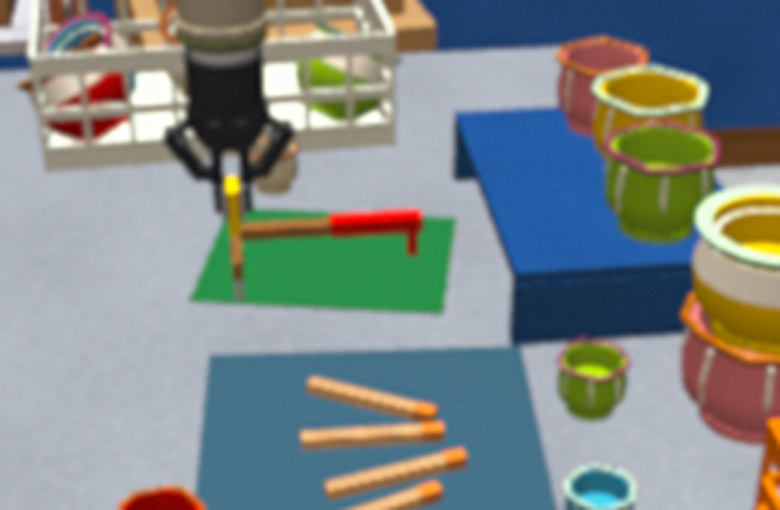

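Emit:
{"api": "step_arm", "payload": {
  "steps": [
    [0,0,1,0,0,0],
    [0,0,0,0,0,0],
    [0,0,0,0,0,0],
    [0,0,0,0,0,0],
    [0,0,0,0,0,0],
    [0,0,0,0,0,0],
    [0,0,0,0,0,0],
    [0,0,0,0,0,0],
    [0,0,0,0,0,0],
    [0,0,0,0,0,0]
  ]
}}

```text
time_s: 7.7
position: [0.437, 0.3007, 0.0556]
tcp_rot: [2.22, 2.222, 0.001]
wrist_force: [0.0, -1.5, 5.4]
finger_gap: 0.0117
finger_force: 59.4
```

Emit:
{"api": "step_arm", "payload": {
  "steps": [
    [0,0,0,0,0,0],
    [0,0,0,0,0,0],
    [0,0,0,0,0,0],
    [0,0,0,0,0,0],
    [0,0,0,0,0,0],
    [0,0,0,0,0,0],
    [0,0,0,0,0,0],
    [0,0,-5,0,0,0],
    [0,0,-15,0,0,0],
    [0,0,-25,0,0,0]
  ],
  "gripper": 0
}}

```text
time_s: 8.53
position: [0.4355, 0.2999, 0.0993]
tcp_rot: [-2.219, -2.222, 0.005]
wrist_force: [0.4, 0.1, 0.8]
finger_gap: 0.0851
finger_force: 0.0
```

Emit:
{"api": "step_arm", "payload": {
  "steps": [
    [0,0,-35,0,0,0],
    [0,30,0,0,0,0],
    [0,30,0,0,0,0],
    [0,30,0,0,0,0],
    [0,30,0,0,0,0],
    [0,20,0,0,0,0],
    [0,0,0,0,0,0.122],
    [0,0,0,0,0,0.122],
    [0,0,0,0,0,0.122],
    [0,0,0,0,0,0.122]
  ]
}}

```text
time_s: 9.37
position: [0.5767, 0.301, 0.1355]
tcp_rot: [-2.696, -1.612, 0.0]
wrist_force: [-0.3, -0.3, 0.6]
finger_gap: 0.0855
finger_force: 0.0
```

Emit:
{"api": "step_arm", "payload": {
  "steps": [
    [0,0,0,0,0,0.12],
    [0,0,0,0,0,0.12],
    [0,0,0,0,0,0.12],
    [0,0,0,0,0,0.12],
    [0,0,0,0,0,0.12],
    [0,0,0,0,0,0.12],
    [0,0,0,0,0,0.12],
    [0,0,0,0,0,0.12],
    [0,0,0,0,0,0.12],
    [0,0,0,0,0,0]
  ]
}}

```text
time_s: 10.2
position: [0.5766, 0.3011, 0.1357]
tcp_rot: [-3.141, 0.003, -0.0]
wrist_force: [-0.0, -0.1, 0.4]
finger_gap: 0.0855
finger_force: 0.0
```

```bash
python3 - <<'E'
from h import *
s=r.sense();im=cams.camera("wrist");cv2.imwrite("pics/w3.png",im)
M=R.from_rotvec(s["tcp_rot"]).as_matrix();print(s["position"],np.round(M,3).tolist(),s["joint_pos"].round(2))
hsv=cv2.cvtColor(im,cv2.COLOR_BGR2HSV);m=cv2.inRange(hsv,(0,200,120),(6,255,255))|cv2.inRange(hsv,(174,200,120),(180,255,255))
n,l,st,ce=cv2.connectedComponentsWithStats(m)
for i in range(1,n):
    if st[i,4]>200:
        p=np.argwhere(l==i)[:,::-1];w=wrist_uv2w(p,.048,s)[:,:2]*1000
        print(st[i],ce[i].round(),w.min(0).round(1),w.max(0).round(1),w.mean(0).round(1),cv2.minAreaRect(w.astype(np.float32)))
m=cv2.inRange(hsv,(22,150,100),(35,255,255));n,l,st,ce=cv2.connectedComponentsWithStats(m)
for i in range(1,n):
    if st[i,4]>200:
        p=np.argwhere(l==i)[:,::-1];w=wrist_uv2w(p,.092,s)[:,:2]*1000
        print("tab",st[i],w.min(0).round(1),w.max(0).round(1))
E
```

```text
[0.57660897 0.30107404 0.13571174] [[1.0, -0.002, 0.0], [-0.002, -1.0, 0.0], [0.0, -0.0, -1.0]] [-0.15  0.51 -0.55  1.48  0.27  1.23 -2.31]
[ 305  170   30  138 3978] [320. 237.] [532.9 289.4] [625.9 308.4] [581.9 299. ] ((579.4161987304688, 299.07666015625), (93.10296630859375, 18.56987762451172), 0.5754089951515198)
```

View pics/w3.png

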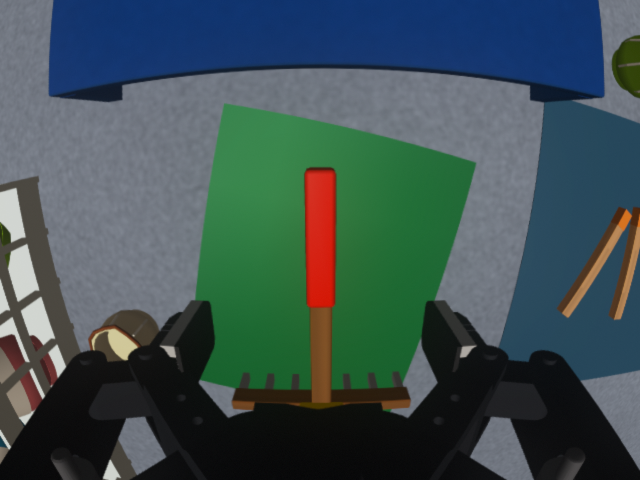

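Emit:
{"api": "step_arm", "payload": {
  "steps": [
    [0,2,10,0,0,0],
    [0,0,16,0,0,0],
    [0,0,16,0,0,0],
    [0,0,16,0,0,0],
    [0,0,16,0,0,0],
    [0,0,16,0,0,0],
    [0,0,16,0,0,0],
    [0,0,10,0,0,0],
    [0,0,0,0,0,0],
    [0,0,0,0,0,0]
  ]
}}

```text
time_s: 11.08
position: [0.5764, 0.2987, 0.0189]
tcp_rot: [3.141, 0.008, -0.002]
wrist_force: [-0.0, 0.6, -0.1]
finger_gap: 0.0855
finger_force: 0.0
```

Emit:
{"api": "step_arm", "payload": {
  "steps": [
    [0,0,0,0,0,0],
    [0,0,0,0,0,0],
    [0,0,0,0,0,0],
    [0,0,0,0,0,0],
    [0,0,0,0,0,0],
    [0,0,0,0,0,0],
    [0,0,0,0,0,0],
    [0,0,0,0,0,0],
    [0,0,0,0,0,0],
    [0,0,0,0,0,0]
  ],
  "gripper": 255
}}

```text
time_s: 11.92
position: [0.577, 0.299, 0.0198]
tcp_rot: [-3.141, -0.006, -0.001]
wrist_force: [-0.8, -0.6, 6.1]
finger_gap: 0.0189
finger_force: 59.1
```

Emit:
{"api": "step_arm", "payload": {
  "steps": [
    [0,0,-5,0,0,0],
    [0,0,-10,0,0,0],
    [0,0,-15,0,0,0],
    [0,0,0,0,0,-0.06],
    [0,0,0,0,0,-0.12],
    [0,0,0,0,0,-0.12],
    [0,0,0,0,0,-0.12],
    [0,0,0,0,0,-0.12],
    [0,0,0,0,0,-0.12],
    [0,0,0,0,0,-0.12]
  ]
}}

```text
time_s: 12.75
position: [0.5771, 0.2989, 0.0507]
tcp_rot: [2.9, 1.208, 0.002]
wrist_force: [-0.1, 0.3, -1.3]
finger_gap: 0.0196
finger_force: 58.6
```

Emit:
{"api": "step_arm", "payload": {
  "steps": [
    [0,0,0,0,0,-0.12],
    [0,0,0,0,0,-0.12],
    [0,0,0,0,0,-0.12],
    [0,0,0,0,0,-0.12],
    [0,0,0,0,0,-0.12],
    [0,0,0,0,0,-0.12],
    [-20,-3,0,0,0,0],
    [-20,-2.5,0,0,0,0],
    [-20,-2,0,0,0,0],
    [0,0,0,0,0,0]
  ]
}}

```text
time_s: 13.58
position: [0.5661, 0.2346, 0.05]
tcp_rot: [2.297, 2.139, -0.003]
wrist_force: [0.6, -0.1, -2.4]
finger_gap: 0.0192
finger_force: 58.8
```

```bash
python3 - <<'E'
from h import *
s=r.sense();t=cams.camera("top");im=cams.camera("side");cv2.imwrite("pics/top4.png",t);cv2.imwrite("pics/side4.png",im)
M=R.from_rotvec(s["tcp_rot"]).as_matrix();print(s["position"],np.round(M,3).tolist(),s["wrist_force"],s["joint_pos"].round(2))
a=cv2.resize(t[150:345,120:480],(800,433),interpolation=cv2.INTER_CUBIC);b=cv2.resize(im[160:320,200:400],(320,256));
v=np.zeros((600,800,3),np.uint8);v[:433]=a;v[433:600,:400]=cv2.resize(im[180:347,180:580],(400,167))
cv2.imwrite("pics/c4.png",a)
E
```

```text
[0.5661101  0.23458791 0.0499754 ] [[0.071, 0.997, 0.001], [0.997, -0.071, -0.004], [-0.004, 0.001, -1.0]] [ 0.64027915 -0.10735429 -2.36331092] [ 0.16  0.61 -0.82  1.65  0.5   1.1  -0.88]
```

View pics/c4.png

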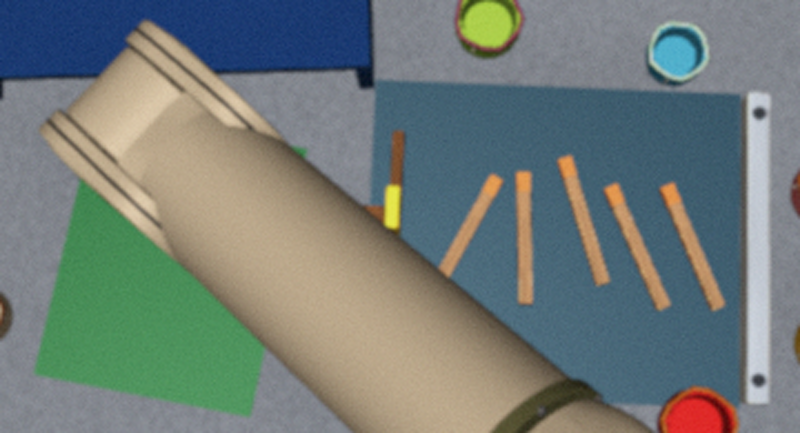

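Emit:
{"api": "step_arm", "payload": {
  "steps": [
    [0,0,0,0,0,0],
    [0,0,5,0,0,0],
    [0,0,7,0,0,0],
    [0,0,7,0,0,0],
    [0,0,6,0,0,0],
    [0,0,3,0,0,0],
    [0,0,1,0,0,0],
    [0,0,0,0,0,0],
    [0,0,0,0,0,0],
    [0,0,0,0,0,0]
  ]
}}

```text
time_s: 14.52
position: [0.5652, 0.2396, 0.0201]
tcp_rot: [-2.294, -2.146, 0.0]
wrist_force: [0.1, -0.3, -1.2]
finger_gap: 0.0189
finger_force: 58.9
```

```bash
python3 - <<'E'
from h import *
s=r.sense();im=cams.camera("side")
M=R.from_rotvec(s["tcp_rot"]).as_matrix();print(s["position"],np.round(M,3).tolist(),s["wrist_force"],s["moment"])
t=cv2.imread("pics/top4.png")
print("tab",px2w("top",[[296.9,243.2]],.122)*1000,"bar end",px2w("top",[[299.5,209.4]],.074)*1000)
cv2.imwrite("pics/c5.png",cv2.resize(im[160:330,220:400],None,fx=3.5,fy=3.5,interpolation=cv2.INTER_CUBIC))
E
```

```text
[0.56517697 0.23958767 0.02011536] [[0.067, 0.998, -0.0], [0.998, -0.067, 0.0], [0.0, -0.0, -1.0]] [ 0.07783188 -0.3042114  -1.20830237] [ 0.14945272 -0.01139431 -0.03730736]
tab [[555.88510144  93.67481167 122.        ]] bar end [[629.4163244   88.47992059  74.        ]]
```

View pics/c5.png

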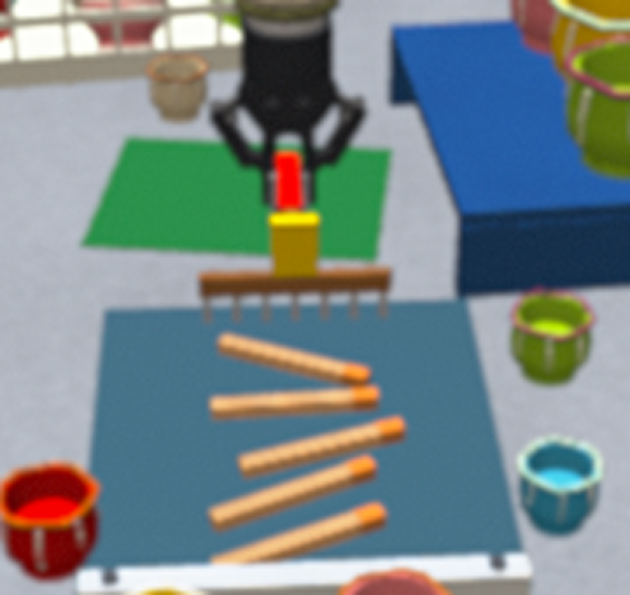

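Emit:
{"api": "step_arm", "payload": {
  "steps": [
    [-3,0,-0.5,0,0,0],
    [-7,0,0,0,0,0],
    [-9,0,0,0,0,0],
    [-9,0,0,0,0,0],
    [-9,0,0,0,0,0],
    [-9,0,0,0,0,0],
    [-9,0,0,0,0,0],
    [-9,0,0,0,0,0],
    [-9,0,0,0,0,0],
    [-9,0,0,0,0,0]
  ]
}}

```text
time_s: 15.4
position: [0.5597, 0.1567, 0.0208]
tcp_rot: [2.295, 2.146, 0.0]
wrist_force: [-0.4, 0.7, -0.7]
finger_gap: 0.0192
finger_force: 58.8
```

Emit:
{"api": "step_arm", "payload": {
  "steps": [
    [-9,0,0,0,0,0],
    [-9,0,0,0,0,0],
    [-9,0,0,0,0,0],
    [-9,0,0,0,0,0],
    [-9,0,0,0,0,0],
    [-9,0,0,0,0,0],
    [-9,0,0,0,0,0],
    [-9,0,0,0,0,0],
    [-8,0,0,0,0,0],
    [-5,0,0,0,0,0]
  ]
}}

```text
time_s: 16.23
position: [0.554, 0.0715, 0.0208]
tcp_rot: [2.295, 2.145, -0.0]
wrist_force: [1.3, -0.0, -1.7]
finger_gap: 0.0188
finger_force: 58.8
```

```bash
python3 - <<'E'
from h import *
s=r.sense();im=cams.camera("side")
M=R.from_rotvec(s["tcp_rot"]).as_matrix();print(s["position"],np.round(M,3).tolist(),s["wrist_force"],s["moment"])
cv2.imwrite("pics/c6.png",cv2.resize(im[200:350,210:400],None,fx=3.5,fy=3.5,interpolation=cv2.INTER_CUBIC))
E
```

```text
[0.55403854 0.07149993 0.02076735] [[0.068, 0.998, 0.0], [0.998, -0.068, -0.0], [-0.0, 0.0, -1.0]] [ 1.34620183 -0.03351624 -1.67171668] [ 0.24088516 -0.05814193  0.03739369]
```

View pics/c6.png

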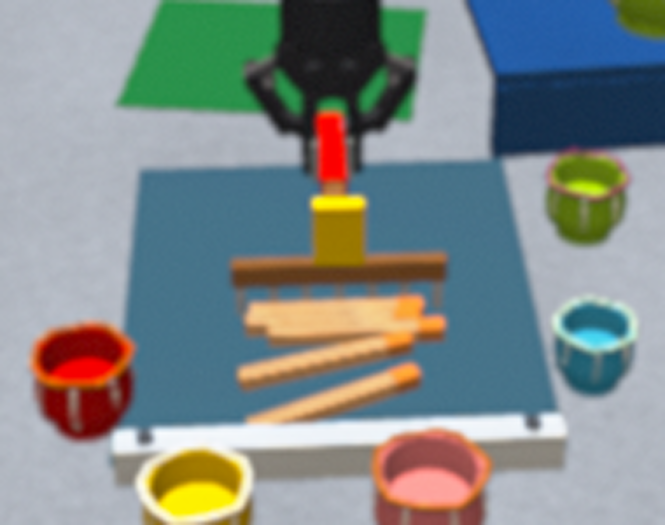

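Emit:
{"api": "step_arm", "payload": {
  "steps": [
    [-5,0,0,0,0,0],
    [-7,0,0,0,0,0],
    [-7,0,0,0,0,0],
    [-7,0,0,0,0,0],
    [-7,0,0,0,0,0],
    [-7,0,0,0,0,0],
    [-7,0,0,0,0,0],
    [-7,0,0,0,0,0],
    [-6,0,0,0,0,0],
    [-6,0,0,0,0,0]
  ]
}}

```text
time_s: 17.12
position: [0.5496, 0.0063, 0.0208]
tcp_rot: [2.295, 2.145, 0.0]
wrist_force: [-0.4, 0.5, -2.0]
finger_gap: 0.0193
finger_force: 58.8
```

Emit:
{"api": "step_arm", "payload": {
  "steps": [
    [-4,0,0,0,0,0],
    [-2,0,0,0,0,0],
    [-2,0,0,0,0,0],
    [-2,0,0,0,0,0],
    [-1,0,0,0,0,0],
    [-1,0,0,0,0,0],
    [-1,0,0,0,0,0],
    [-1,0,0,0,0,0],
    [0,0,0,0,0,0],
    [0,0,0,0,0,0]
  ]
}}

```text
time_s: 17.95
position: [0.5486, -0.007, 0.0208]
tcp_rot: [2.295, 2.146, -0.0]
wrist_force: [0.3, -0.3, -1.1]
finger_gap: 0.0191
finger_force: 58.8
```

Emit:
{"api": "step_arm", "payload": {
  "steps": [
    [-1,0,0,0,0,0],
    [-1,0,0,0,0,0],
    [-1,0,0,0,0,0],
    [-1,0,0,0,0,0],
    [-0.5,0,0,0,0,0],
    [-0.5,0,0,0,0,0],
    [-0.5,0,0,0,0,0],
    [-0.5,0,0,0,0,0],
    [0,0,0,0,0,0],
    [0,0,0,0,0,0]
  ]
}}

```text
time_s: 18.78
position: [0.5483, -0.0131, 0.0208]
tcp_rot: [2.295, 2.146, -0.0]
wrist_force: [-0.3, 1.2, -1.5]
finger_gap: 0.0193
finger_force: 58.8
```

```bash
python3 - <<'E'
from h import *
s=r.sense();im=cams.camera("side");cv2.imwrite("pics/side7.png",im)
print(s["position"],s["wrist_force"],s["moment"])
hsv=cv2.cvtColor(im,cv2.COLOR_BGR2HSV);m=cv2.inRange(hsv,(5,90,120),(20,255,255));m[:270]=0;m[330:]=0;m[:,:245]=0;m[:,345:]=0
for u in (285,300,315,330): # columns: wood rows -> y extents at z=.012
    v=np.nonzero(m[:,u])[0]
    if len(v): print(u,v.min(),v.max(),len(v),px2w("side",[[u,v.min()],[u,v.max()+1]],.012)[:,:2].round(4).tolist())
E
```

```text
[ 0.54825242 -0.01307185  0.02081396] [-0.32533439  1.20741776 -1.5207051 ] [ 0.16504351  0.01232314 -0.03049339]
285 296 320 14 [[0.4912, -0.1075], [0.4846, -0.1958]]
300 295 319 14 [[0.5269, -0.1082], [0.5181, -0.1966]]
315 308 319 12 [[0.5565, -0.1599], [0.5513, -0.2008]]
330 295 324 17 [[0.5979, -0.117], [0.582, -0.2212]]
```

Emit:
{"api": "step_arm", "payload": {
  "steps": [
    [-0.5,0,0,0,0,0],
    [-0.5,0,0,0,0,0],
    [-0.5,0,0,0,0,0],
    [-0.5,0,0,0,0,0],
    [-0.5,0,0,0,0,0],
    [-0.5,0,0,0,0,0],
    [-0.5,0,0,0,0,0],
    [-0.5,0,0,0,0,0],
    [0,0,0,0,0,0],
    [0,0,0,0,0,0]
  ]
}}

```text
time_s: 19.67
position: [0.5481, -0.0153, 0.021]
tcp_rot: [-2.293, -2.147, -0.002]
wrist_force: [-1.1, 6.1, 0.1]
finger_gap: 0.0189
finger_force: 59.0
```

Emit:
{"api": "step_arm", "payload": {
  "steps": [
    [-0.5,0,0,0,0,0],
    [-0.5,0,0,0,0,0],
    [-0.5,0,0,0,0,0],
    [-0.5,0,0,0,0,0],
    [-0.5,0,0,0,0,0],
    [0,0,0,0,0,0],
    [0,0,0,0,0,0],
    [0,0,0,0,0,0],
    [0,0,0,0,0,0],
    [0,0,0,0,0,0]
  ]
}}

```text
time_s: 20.5
position: [0.5481, -0.0154, 0.0213]
tcp_rot: [-2.29, -2.147, -0.006]
wrist_force: [-1.9, 12.5, 1.0]
finger_gap: 0.0195
finger_force: 59.2
```

Emit:
{"api": "step_arm", "payload": {
  "steps": [
    [1,0,0,0,0,0],
    [2,0,0,0,0,0],
    [3,0,0,0,0,0],
    [5,0,0,0,0,0],
    [10,0,0,0,0,0],
    [18,0,-1,0,0,0],
    [24,0,-3,0,0,0],
    [28,0,-5,0,0,0],
    [28,0,-5,0,0,0],
    [28,0,-5,0,0,0]
  ]
}}

```text
time_s: 21.33
position: [0.5575, 0.129, 0.04]
tcp_rot: [2.295, 2.145, -0.0]
wrist_force: [1.1, 1.0, -1.3]
finger_gap: 0.0191
finger_force: 58.8
```

Emit:
{"api": "step_arm", "payload": {
  "steps": [
    [28,0,-5,0,0,0],
    [28,0,-4,0,0,0],
    [28,0,-3,0,0,0],
    [20,0,0,0,0,0],
    [10,0,0,0,0,0],
    [0,0,0,0,0,0],
    [0,0,0,0,0,0],
    [0,0,0,0,0,0],
    [0,0,0,0,0,0],
    [0,0,0,0,0,0]
  ]
}}

```text
time_s: 22.17
position: [0.5657, 0.2393, 0.0517]
tcp_rot: [2.296, 2.143, -0.001]
wrist_force: [0.3, -0.4, -1.2]
finger_gap: 0.0191
finger_force: 58.8
```

```bash
python3 - <<'E'
from h import *
s=r.sense();t=cams.camera("top");im=cams.camera("side")
M=R.from_rotvec(s["tcp_rot"]).as_matrix();print(s["position"],np.round(M,3).tolist())
for q in stakes(t,(380,190,457,320)): print(q,cv2.boxPoints(q).round().tolist())
a=cv2.resize(t[185:335,360:470],None,fx=3.6,fy=3.6,interpolation=cv2.INTER_CUBIC);b=cv2.resize(im[260:335,235:375],None,fx=2.8,fy=2.8,interpolation=cv2.INTER_CUBIC)
v=np.zeros((540,a.shape[1]+b.shape[1],3),np.uint8);v[:,:a.shape[1]]=a[:540];v[:b.shape[0],a.shape[1]:]=b;print(v.shape);cv2.imwrite("pics/c8.png",v)
E
```

```text
[0.56570226 0.2393276  0.0516671 ] [[0.069, 0.998, 0.0], [0.998, -0.069, -0.001], [-0.001, 0.0, -1.0]]
((535.50830078125, -189.16238403320312), (60.78807067871094, 144.26564025878906), 86.8660659790039) [[462.0, -216.0], [606.0, -223.0], [609.0, -163.0], [465.0, -155.0]]
(540, 788, 3)
```

View pics/c8.png

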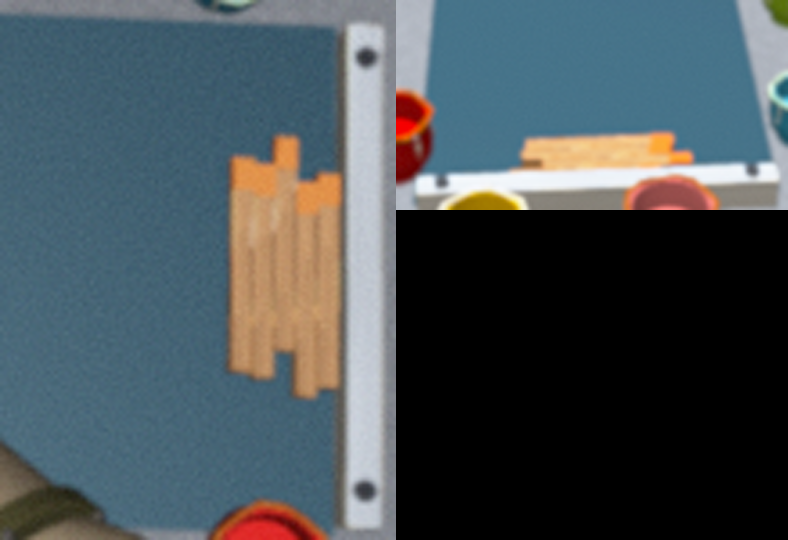

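Emit:
{"api": "step_arm", "payload": {
  "steps": [
    [15,2,0,0,0,0],
    [20,2.5,0,0,0,0],
    [25,2.5,0,0,0,0],
    [0,0,0,0,0,0.06],
    [0,0,0,0,0,0.12],
    [0,0,0,0,0,0.12],
    [0,0,0,0,0,0.12],
    [0,0,0,0,0,0.12],
    [0,0,0,0,0,0.12],
    [0,0,0,0,0,0.12]
  ]
}}

```text
time_s: 23.1
position: [0.5765, 0.2999, 0.0518]
tcp_rot: [2.941, 1.103, 0.0]
wrist_force: [-0.1, 0.8, -2.2]
finger_gap: 0.0189
finger_force: 58.9
```

Emit:
{"api": "step_arm", "payload": {
  "steps": [
    [0,0,0,0,0,0.12],
    [0,0,0,0,0,0.12],
    [0,0,0,0,0,0.12],
    [0,0,0,0,0,0.12],
    [0,0,0,0,0,0.12],
    [0,0,0,0,0,0.12],
    [0,0,0,0,0,0.07],
    [0,0,0,0,0,0],
    [0,0,5,0,0,0],
    [0,0,8,0,0,0]
  ]
}}

```text
time_s: 23.93
position: [0.5768, 0.3005, 0.0391]
tcp_rot: [-3.139, 0.1, -0.002]
wrist_force: [0.1, -0.4, -1.1]
finger_gap: 0.019
finger_force: 58.9
```

Emit:
{"api": "step_arm", "payload": {
  "steps": [
    [0,0,8,0,0,0],
    [0,0,5,0,0,0],
    [0,0,3,0,0,0],
    [0,0,1,0,0,0],
    [0,0,1,0,0,0],
    [0,0,0,0,0,0],
    [0,0,0,0,0,0],
    [0,0,0,0,0,0],
    [0,0,0,0,0,0],
    [0,0,0,0,0,0]
  ]
}}

```text
time_s: 24.77
position: [0.5764, 0.3004, 0.021]
tcp_rot: [-3.14, 0.104, -0.001]
wrist_force: [0.4, -0.8, -1.9]
finger_gap: 0.0191
finger_force: 58.9
```

Emit:
{"api": "step_arm", "payload": {
  "steps": [
    [0,2,0,0,0,0],
    [0,0,0.5,0,0,0],
    [0,0,0.5,0,0,0],
    [0,0,0.5,0,0,0],
    [0,0,0.3,0,0,0],
    [0,0,0,0,0,0],
    [0,0,0,0,0,0],
    [0,0,0,0,0,0],
    [0,0,0,0,0,0],
    [0,0,0,0,0,0]
  ]
}}

```text
time_s: 25.6
position: [0.5764, 0.2981, 0.0198]
tcp_rot: [3.139, -0.105, 0.001]
wrist_force: [-2.9, -3.0, 6.6]
finger_gap: 0.0189
finger_force: 60.2
```

Emit:
{"api": "step_arm", "payload": {
  "steps": [
    [0,0,0,0,0,0],
    [0,0,0,0,0,0],
    [0,0,0,0,0,0],
    [0,0,0,0,0,0],
    [0,0,0,0,0,0],
    [0,0,0,0,0,0],
    [0,0,0,0,0,0],
    [0,0,0,0,0,0],
    [0,0,-5,0,0,0],
    [0,0,-10,0,0,0]
  ],
  "gripper": 0
}}

```text
time_s: 26.43
position: [0.5754, 0.298, 0.0334]
tcp_rot: [3.139, -0.104, -0.003]
wrist_force: [0.2, -0.1, 0.1]
finger_gap: 0.0856
finger_force: 0.0
```

Emit:
{"api": "step_arm", "payload": {
  "steps": [
    [0,0,-15,0,0,0],
    [0,0,-20,0,0,0],
    [0,0,-20,0,0,0],
    [0,0,-20,0,0,0],
    [0,0,-20,0,0,0],
    [0,0,-20,0,0,0],
    [0,0,-20,0,0,0],
    [0,0,-15,0,0,0],
    [0,0,0,0,0,0],
    [0,0,0,0,0,0]
  ]
}}

```text
time_s: 27.27
position: [0.5766, 0.2988, 0.1861]
tcp_rot: [-3.139, 0.104, -0.004]
wrist_force: [0.3, 0.1, -0.8]
finger_gap: 0.0855
finger_force: 0.0
```

```bash
python3 - <<'E'
from h import *
s=r.sense();im=cams.camera("wrist");t=cams.camera("top")
hsv=cv2.cvtColor(im,cv2.COLOR_BGR2HSV)
for nm,lo,hi,z in(("grip",(0,200,120),(6,255,255),.048),("tab",(22,150,100),(35,255,255),.092),("mat",(45,80,50),(80,255,255),0)):
    n,l,st,ce=cv2.connectedComponentsWithStats(cv2.inRange(hsv,lo,hi))
    for i in range(1,n):
        if st[i,4]>400: print(nm,st[i],cv2.minAreaRect((wrist_uv2w(np.argwhere(l==i)[:,::-1],z,s)[:,:2]*1000).astype(np.float32)))
for q in stakes(t,(380,190,457,320)): print(q)
t0=cv2.imread("pics/top0.png")
for n,(u,v) in dict(red=(434,342),aqua=(425,174),lime=(340,159),pink=(496,234),yel=(497,304),cream=(108,292)).items():
    print(n,np.abs(t[v-22:v+22,u-22:u+22].astype(int)-t0[v-22:v+22,u-22:u+22]).mean().round(1))
print(s["position"],s["time_s"])
E
```

```text
grip [ 307  165   25  116 2799] ((578.8837890625, 297.32611083984375), (18.601945877075195, 92.62615966796875), 85.92338562011719)
mat [  210   114   239   249 43229] ((530.1029663085938, 300.3819274902344), (200.8390655517578, 250.470458984375), 77.44294738769531)
((535.50830078125, -189.16238403320312), (60.78807067871094, 144.26564025878906), 86.8660659790039)
red 4.9
aqua 5.5
lime 5.3
pink 5.2
yel 5.4
cream 5.4
[0.57658934 0.29884198 0.18608375] 27.2667
```

```bash
python3 -c "
from rig import job
print(job.finish_job())"
```

```text
the job is handed in; nothing more can be done
None
```

The rake was drawn out by its tab, laid on the mat and regripped by the red grip. The five stakes are combed flat against the fence as a gap-free block about 61 mm wide, with their ends staggered along its length. The rake is back on the green mat and released, the six pots showed no change in the camera check, and I handed the job in at about 27 s; no verdict came back.

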